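Free the display board and unload the vertebra mould

TASK

Slide the birch display board by its brass pull out from under the stacked tins and porcelain tooth until it is wholly past the stop bar, leaving the stack standing in place behind the bar, never lifted or toppled. Lift every resin vertebra casting out of the mould and set them side by side, flat on the board, which stays flat on the bench, and leave the other things alone.

Things in the scene. Friction and masses are not known exactly. Their poses are not given: they have to be found in the camera images.
- rack: Fixed birch stop frame: cheeks 14 thick, 60 high, inner faces 156 apart, from x = -122 to +8 mm, joined by a cross bar at x = -8 to +8, z = 11 to 37; knurled aluminium knob on one cheek. Origin: on the bench under the bar's middle; +x level, square to the bar, out of the frame, the way the board is drawn; y along the bar, z up. The bar holds the stack back while the board slides out below.
- board: Loose birch display board, 240 x 130 x 6 mm, 180 g, lying flat on the bench under the bar of the frame with the stack standing on its rear part; about half of it juts out on the bar's +x side. Origin: centre of its underside; x along its length towards the end with the brass pull, z up.
- board_pull (a point): Centre of the top face of the brass bar pull on the board: an upright block 14 mm along the board's x, 40 mm along its y, 26 mm high above the board's top face (its top is 32 mm above the board's underside). It is fixed to the board 12 mm from the end. Axes as the board's.
- board_tail (a point): Middle of the board's rear edge (120 mm behind the board's origin), the edge that lies under the stack at the start.
- specimen_tin: Bottom of the stack: flat steel specimen tin 90 (along the frame's x) x 110 x 28 mm, about 120 g, on the board 3 to 9 mm behind the bar. Origin: centre of its underside, z up. When the board has gone it rests on the bench, 6 mm lower.
- small_tin: Second in the stack: closed aluminium tin 62 x 80 x 22 mm, 60 g, standing on the specimen tin. Origin: centre of its underside.
- tooth: Top of the stack: chipped white porcelain molar model 34 x 38 mm, 34 mm high, 40 g, standing crown up on the small tin. Origin: centre of its underside.
- mould: Fixed open aluminium casting mould, 160 (x) x 200 (y) x 24 mm, on the bench. Origin: centre of its underside, z up. Six open rectangular cavities 37 x 53 mm, 10 mm deep, centred at x = -40 or +40 and y = -60, 0 or +60 mm.
- cast0: Cream resin cast of an atlas vertebra, a flat ring 34 (its x) x 50 (its y) x 24 mm (its z), 45 g, the same either way up. Origin: its middle, 12 mm above its underside. At the start it sits in a mould cavity, standing 14 mm proud of the mould's top (4 to 6 of the 6 are present); its 34 mm width can be gripped there.
- cast1: Cream resin cast of an atlas vertebra, a flat ring 34 (its x) x 50 (its y) x 24 mm (its z), 45 g, the same either way up. Origin: its middle, 12 mm above its underside. At the start it sits in a mould cavity, standing 14 mm proud of the mould's top (4 to 6 of the 6 are present); its 34 mm width can be gripped there.
- cast2: Cream resin cast of an atlas vertebra, a flat ring 34 (its x) x 50 (its y) x 24 mm (its z), 45 g, the same either way up. Origin: its middle, 12 mm above its underside. At the start it sits in a mould cavity, standing 14 mm proud of the mould's top (4 to 6 of the 6 are present); its 34 mm width can be gripped there.
- cast3: Cream resin cast of an atlas vertebra, a flat ring 34 (its x) x 50 (its y) x 24 mm (its z), 45 g, the same either way up. Origin: its middle, 12 mm above its underside. At the start it sits in a mould cavity, standing 14 mm proud of the mould's top (4 to 6 of the 6 are present); its 34 mm width can be gripped there.
- cast4: Cream resin cast of an atlas vertebra, a flat ring 34 (its x) x 50 (its y) x 24 mm (its z), 45 g, the same either way up. Origin: its middle, 12 mm above its underside. At the start it sits in a mould cavity, standing 14 mm proud of the mould's top (4 to 6 of the 6 are present); its 34 mm width can be gripped there.
- cast5: Cream resin cast of an atlas vertebra, a flat ring 34 (its x) x 50 (its y) x 24 mm (its z), 45 g, the same either way up. Origin: its middle, 12 mm above its underside. At the start it sits in a mould cavity, standing 14 mm proud of the mould's top (4 to 6 of the 6 are present); its 34 mm width can be gripped there.
- bolt: Bystander: brass pivot bolt lying on its side, 58 mm long. Leave it alone.
- bung: Bystander: black rubber bung, 36 mm across, 28 high. Leave it alone.
- atlas: Bystander: larger cream atlas vertebra model, about 50 x 110 x 22 mm, on the bench beyond the work. Leave it alone.
- jar: Bystander: amber jar, 60 mm across, 75 high. Leave it alone.
- spatula: Bystander: spatula lying on the bench. Leave it alone.
- pot: Bystander: white mixing pot, 70 mm across, 55 high. Leave it alone.

How it is judged:
By the outcome, as a careful person would: the job done as asked, in the order asked, and still so for the second after the job is handed in, with the robot touching nothing.
Of cast0, cast1, cast2, cast3, cast4, cast5 only 4 to 6 are there at a start; the rules pass over those that are not, and their reading is None.
At some moment in a run one of cast0, cast1, cast2, cast3, cast4, cast5 may be knocked a few centimetres aside while the robot is not near it.
Once in a run the grip may slacken for a moment while it holds something.
It also fails if it takes over 210 s, if anything falls off the work surface, if the arm or the gripper's body presses on something with over 40 N, if the wrist force passes 120 N, or if a joint passes its speed limit or range.

ROBOT

A 6-joint arm with a two-finger parallel gripper is mounted at the origin on the work surface. World frame = base frame: x ahead of the robot, y to its left, z up, the work surface at z = 0. Lengths are in m, angles in rad, forces in N, time in s.
With the tool pointing down it reaches from about 0.325 to 0.775 m from the base axis. Payload 5.5 kg.
Tool frame: the origin (TCP) lies at the very end of the fingers, on their centre line; the grasp point (between the pads) lies robot.grasp_offset behind it (robot.grasp_offset is the distance from the TCP to the grasp point, in m); z points along the fingers, y is the line along which they close (so a half turn about z gives the same grasp; the last joint's range is limited). The gripper opens to 88 mm and grips with 3 to 60 N. Pads are 20 mm wide; open, the fingers measure 115 mm over their backs; the gripper's body (75 mm by 178 mm) begins 61 mm behind the grasp point.
Start: joints at [-1.325, 0.091, 1.231, -0, 1.82, -0.057], TCP at [0.179, -0.573, 0.223] pointing down, gripper open.
Joint ranges: [-2.87, 2.87], [-0.86, 2.18], [0.17, 2.46], [-1.51, 4.65], [0.06, 2.69], [-2.65, 2.65]. Speed limits (rad/s): [2.57, 2.57, 3.01, 3.14, 3.14, 3.14].

INTERFACE

Orientations are given as a rotation vector (axis times angle).
In Python, from plant import robot gives the robot as it stands. Calls block until the motion is done:
- robot.move_ptp(position, orientation): joint-space move of the TCP to a pose.
- robot.movel(position, rotation=None, speed=0.15, contact_N=None): straight line of the TCP; rotation=None keeps the orientation; speed is the mean speed in m/s. With contact_N (N) it stops when the force on the tool has changed by that much, and returns True; else False.
- robot.move_j(angles): joint-space move.
- robot.command_gripper(opening, squeeze=None): opening from 0.0 (shut) to 1.0 (fully open); squeeze is the grip in N (None keeps the last); returns when the fingers have stopped.
- robot.dwell(seconds).
- robot.ik(position, orientation): joint angles nearest the present ones, or None.
- robot.read_state(): the state.
- robot.capture(name): name is "side" or "top"; returns the picture (480x640x3 uint8, red, green, blue); there is no depth.
- robot.calibration(name): a dict with "K" (3x3 intrinsics, pixels), "origin" and "rotation" of the camera in the world. Camera axes: x right, y down, z forward; pixel columns grow to the right and rows downward; lengths in m; the calibration is good to about 2 mm. A picture is of the moment at which its call begins. calibration takes no time and is no camera call.
A pose or a line that the arm cannot do raises robot.PlanningError and nothing moves.
- robot.hand_in(): hands the job in; it is judged then, once.
The state is a dict: "t": time; "joints": joint angles; "dq": joint speeds; "joint_efforts": joint torques, N m; "position": TCP position; "eef_rot": TCP orientation; "ft_force": force on the tool from outside, world axes, zero at the start; "torque": the same for the moment, N m; "gripper_width": opening from 0.0 (shut) to 1.0 (fully open); "gripper_force": force on a finger pad.
Only numpy, scipy, OpenCV 4.12 (cv2) and the standard library are available. Lean on these libraries where they do the work, as an engineer would, in place of code of your own. Each camera call takes 0.05 s, during which the arm holds its last target. There are 200 camera calls.

## Working session

There is one attempt and no reset: what is moved stays moved. The work goes in short steps, each a Python script; the robot and the scene stay as the last script left them, time stands still between calls to the robot, and variables do not carry over. Pictures are saved under pics/ and viewed, at most 14 in all, crops included, and the job is handed in when it is done.

```bash
mkdir -p pics; ls; python3 - <<'E'
from plant import robot
import cv2
for n in("top","side"):
    im=robot.capture(n); cv2.imwrite(f"pics/{n}0.png",im[:,:,::-1])
    c=robot.calibration(n); print(n,c)
print(robot.grasp_offset, robot.read_state()['t'],robot.read_state()['eef_rot'])
E
```

```text
pics
plant.py
top {'K': array([[462.54275867,   0.        , 323.59838555],
       [  0.        , 462.54275867, 240.73468877],
       [  0.        ,   0.        ,   1.        ]]), 'origin': array([0.49930385, 0.04131389, 0.92723469]), 'rotation': array([-2.18482825,  2.18798149, -0.08435683])}
side {'K': array([[487.58995037,   0.        , 322.62031647],
       [  0.        , 487.58995037, 241.6917763 ],
       [  0.        ,   0.        ,   1.        ]]), 'origin': array([ 0.49674088, -0.63332783,  0.69228435]), 'rotation': array([-2.31989508,  0.15381534, -0.03908709])}
0.0187 0.1 [-3.10393987e+00 -4.73622881e-01  2.66761638e-04]
```

View pics/top0.png

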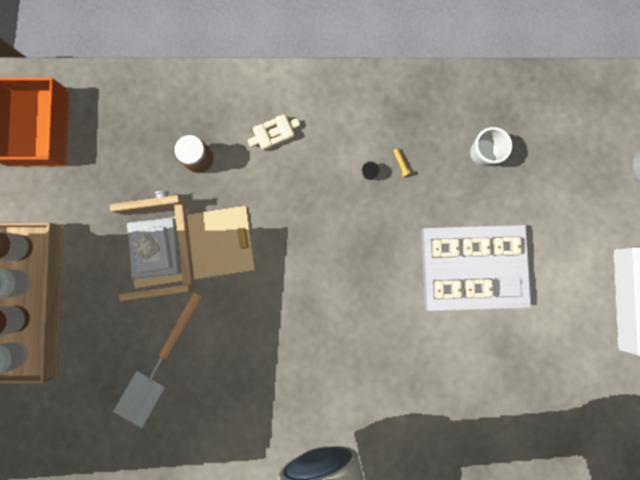

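View pics/side0.png

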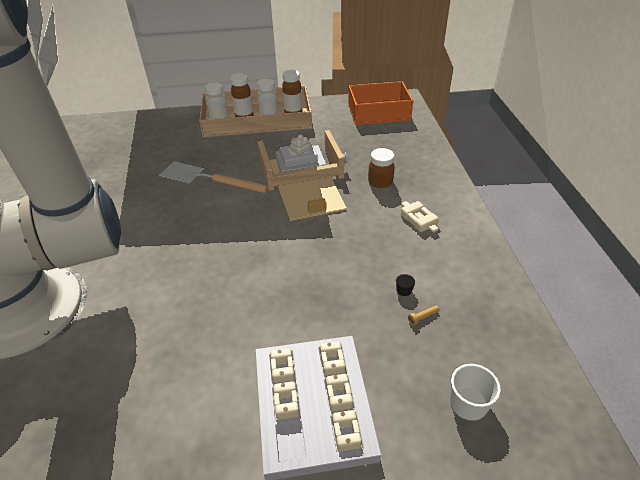

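The top view shows the rack with the stack around (155,245), the board pull at (242,238), and the mould at (477,268) with 5 casts; the lower-right cavity is empty. The side view shows the same layout, with the pull at (316,206). Next I'll zoom in.

```bash
python3 - <<'E'
import cv2
t=cv2.imread("pics/top0.png");s=cv2.imread("pics/side0.png")
def crop(im,x0,y0,x1,y1,k,n): cv2.imwrite("pics/"+n,cv2.resize(im[y0:y1,x0:x1],None,fx=k,fy=k,interpolation=cv2.INTER_CUBIC))
crop(t,105,185,265,305,5,"c1.png");crop(t,415,215,545,315,6,"c2.png")
crop(s,250,120,360,225,5,"c3.png");crop(s,250,330,390,480,4,"c4.png")
E
```

```text
(no output)
```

View pics/c1.png

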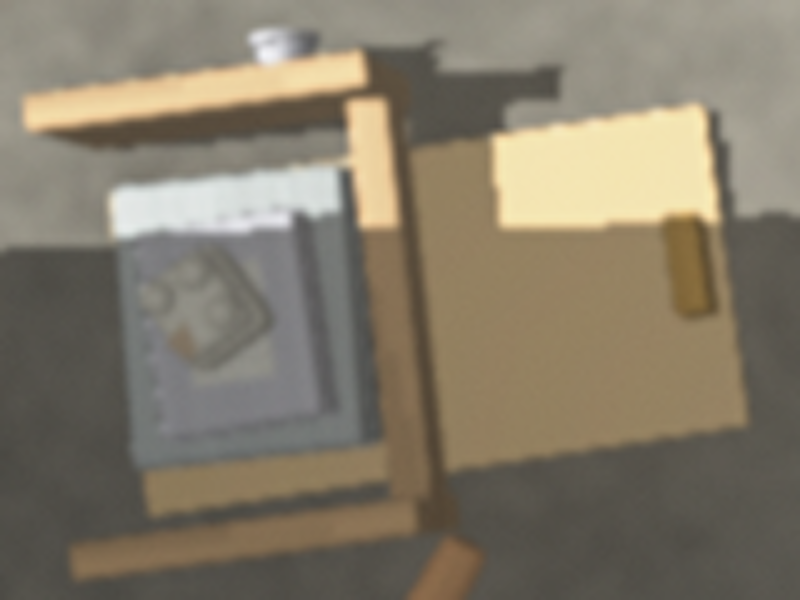

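View pics/c2.png

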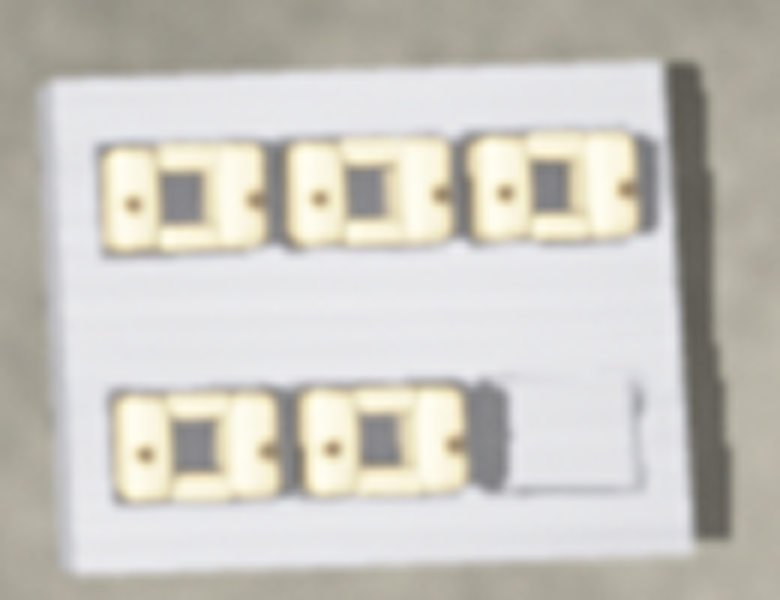

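View pics/c3.png

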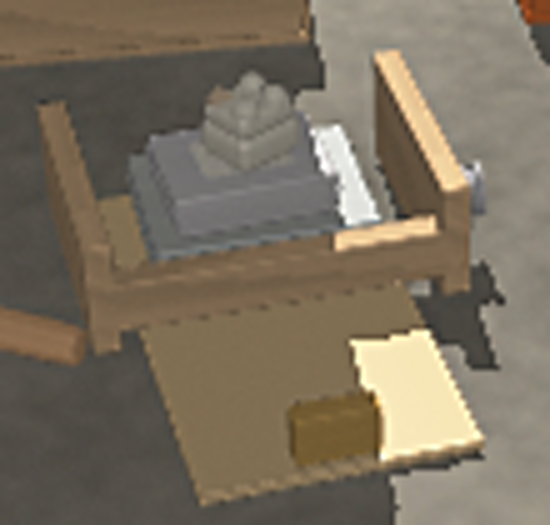

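View pics/c4.png

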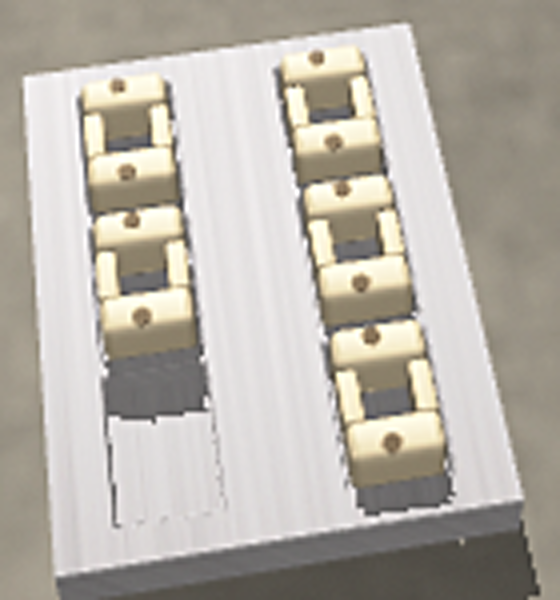

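```bash
cat > h.py <<'E'
import numpy as np, cv2
from scipy.spatial.transform import Rotation as R
from plant import robot
CAL={n:robot.calibration(n) for n in("top","side")}
def ray(n,p):
    c=CAL[n]; return np.array(c["origin"]),R.from_rotvec(c["rotation"]).as_matrix()@np.linalg.solve(c["K"],[p[0],p[1],1])
def onz(n,p,z):
    o,d=ray(n,p); return o+d*(z-o[2])/d[2]
def proj(n,P):
    c=CAL[n]; q=c["K"]@R.from_rotvec(c["rotation"]).as_matrix().T@(np.asarray(P)-c["origin"]); return q[:2]/q[2]
def tri(a,b):
    o,d=ray("top",a);p,e=ray("side",b); d=d/np.linalg.norm(d);e=e/np.linalg.norm(e)
    s=np.linalg.lstsq(np.c_[d,-e],p-o,rcond=None)[0]; A=o+s[0]*d;B=p+s[1]*e
    return (A+B)/2,np.linalg.norm(A-B)
def un(p,x0,y0,k): return ((p[0]+.5)/k-.5+x0,(p[1]+.5)/k-.5+y0)
def down(phi):  # tool down, finger-closing line at angle phi in the world xy plane
    y=np.array([np.cos(phi),np.sin(phi),0]); z=np.array([0,0,-1.])
    return R.from_matrix(np.c_[np.cross(y,z),y,z]).as_rotvec()
E
python3 - <<'E'
from h import *
np.set_printoptions(precision=4,suppress=True)
c1=lambda *p:un(p,105,185,5);c2=lambda *p:un(p,415,215,6);c3=lambda *p:un(p,250,120,5);c4=lambda *p:un(p,250,330,4)
for n,a,b in[("brd +x",c1(705,104),c3(483,437)),("brd -x",c1(747,425),c3(200,495)),("pulltop",c1(687,266),c3(335,408)),
 ("mBL",c2(72,572),c4(22,77)),("mTL",c2(52,80),c4(410,25)),("mTR",c2(664,62),c4(522,503)),("mBR",c2(693,553),c4(57,578)),
 ("d",c2(145,454),c4(118,86)),("d",c2(267,451),c4(127,173)),("d",c2(332,448),c4(132,221)),("d",c2(455,445),c4(142,317)),
 ("d",c2(132,204),c4(317,58)),("d",c2(256,200),c4(334,143)),("d",c2(319,198),c4(343,189)),("d",c2(441,195),c4(361,283)),("d",c2(506,193),c4(372,336)),("d",c2(627,188),c4(391,441))]:
    print(n,*tri(a,b))
print("z6 corners",[onz("top",c1(*p),.006)[:2] for p in[(705,104),(747,425),(148,515)]])
print("pull",onz("top",c1(687,266),.032),onz("side",c3(335,408),.032))
print("mould",[onz("top",c2(*p),.024)[:2] for p in[(72,572),(52,80),(664,62),(693,553)]])
print("cheek, far",[onz("top",c1(*p),.060)[:2] for p in[(22,98),(362,50)]],"near",[onz("top",c1(*p),.060)[:2] for p in[(75,580),(420,528)]])
print("bar top front edge",[onz("top",c1(*p),.037)[:2] for p in[(385,96),(430,495)]])
E
```

```text
brd +x [0.6378 0.193  0.0099] 0.0011390094615942568
brd -x [0.5103 0.1755 0.007 ] 0.002330210641419414
pulltop [0.572  0.1957 0.0317] 0.0029126631967733106
mBL [ 0.4308 -0.1622  0.0236] 0.0007002358116569107
mTL [ 0.591  -0.1586  0.0235] 0.0015145165963931348
mTR [ 0.596  -0.359   0.0247] 0.0005520470186586459
mBR [ 0.4372 -0.363   0.0247] 0.0020170468945911882
d [ 0.4696 -0.1826  0.0392] 0.001456253203270451
d [ 0.4705 -0.2218  0.0385] 0.0016718181566367147
d [ 0.4713 -0.2425  0.0386] 0.001344328720875066
d [ 0.4723 -0.2817  0.0391] 0.0015693456013712794
d [ 0.5494 -0.1801  0.0389] 0.0014265026195904435
d [ 0.5506 -0.2199  0.0391] 0.0014863497602752252
d [ 0.5512 -0.2402  0.0392] 0.0014590244885517062
d [ 0.5521 -0.2793  0.0395] 0.001532841428482941
d [ 0.5528 -0.3002  0.0397] 0.001737900795339149
d [ 0.5539 -0.3388  0.0402] 0.0007648523187778584
z6 corners [array([0.6378, 0.1937]), array([0.5092, 0.1756]), array([0.474 , 0.4122])]
pull [0.5705 0.1957 0.032 ] [0.5734 0.1954 0.032 ]
mould [array([ 0.4304, -0.1621]), array([ 0.5902, -0.1584]), array([ 0.5958, -0.3593]), array([ 0.4361, -0.3633])]
cheek, far [array([0.6322, 0.4423]), array([0.6504, 0.3146])] near [array([0.4515, 0.4169]), array([0.4705, 0.2892])]
bar top front edge [array([0.6364, 0.3126]), array([0.4823, 0.2922])]
```

Triangulation agrees with the stated heights within about 2 mm: pull top z 0.032, mould top 0.024, cast tops 0.039. I'll draw the board out now.

```bash
cat >> h.py <<'E'
d=np.array([.141,-.990]); n=np.array([.990,.141]); BAR=np.array([.558,.310])  # rack axes, origin
def ori(p,phi):
    c=[(q,o) for o in(down(phi),down(phi+np.pi)) if (q:=robot.ik(p,o)) is not None]
    return min(c,key=lambda x:abs(x[0][5]))[1]
def snap(name,k="top"):
    im=robot.capture(k); cv2.imwrite(f"pics/{name}.png",im[:,:,::-1]); return im
E
python3 - <<'E'
from h import *
p=np.array([.5716,.1962]); D=.152
o=ori([*p,.12],np.arctan2(d[1],d[0])); q=p+D*d
assert robot.ik([*q,.01],o) is not None
robot.command_gripper(.5,30)
robot.move_ptp([*p,.13],o)
print(robot.movel([*p,.0105],speed=.06,contact_N=5),robot.read_state()["position"])
robot.command_gripper(0,30); s=robot.read_state(); print(s["gripper_width"]*88,s["gripper_force"],s["ft_force"])
for f in(.03,.07,.11,.13,D):
    robot.movel([*(p+f*d),s["position"][2]],speed=.025)
    r=robot.read_state(); print(f,r["position"],r["gripper_width"]*88,r["ft_force"],r["t"])
robot.dwell(.5)
robot.command_gripper(.5); robot.movel([*q,.13],speed=.1)
robot.move_ptp([.40,-.25,.25],o); snap("top1");snap("side1","side"); print(robot.read_state()["t"])
for a in("top","side"):
    im=cv2.imread(f"pics/{a}1.png"); x0,y0,x1,y1=(100,180,360,310) if a=="top" else(240,120,400,280)
    cv2.imwrite(f"pics/{a}1c.png",cv2.resize(im[y0:y1,x0:x1],None,fx=3,fy=3,interpolation=cv2.INTER_CUBIC))
E
```

```text
False [0.57181274 0.19626771 0.01089689]
13.921401449835425 29.99384880065918 [-0.67287731 -0.38014282  0.8300444 ]
0.03 [0.57584374 0.16634387 0.01051141] 13.594407391119784 [-1.68201247  3.90664604 -0.10566581] 8.0333
0.07 [0.58124119 0.12767426 0.01053196] 13.603070436795871 [-1.07975507  7.26628118 -1.38684625] 9.7833
0.11 [0.58712371 0.08713703 0.01050729] 13.730304053150531 [0.25539184 0.1943156  0.40400331] 11.5333
0.13 [0.58998375 0.06712012 0.01053345] 13.939067864625585 [ 0.65024393 -0.72913548 -1.37895583] 12.4833
0.152 [0.59309323 0.04540877 0.01058209] 13.86489631984114 [ 0.98983894 -0.55543554 -0.40987366] 13.5167
17.5083
```

View pics/top1c.png

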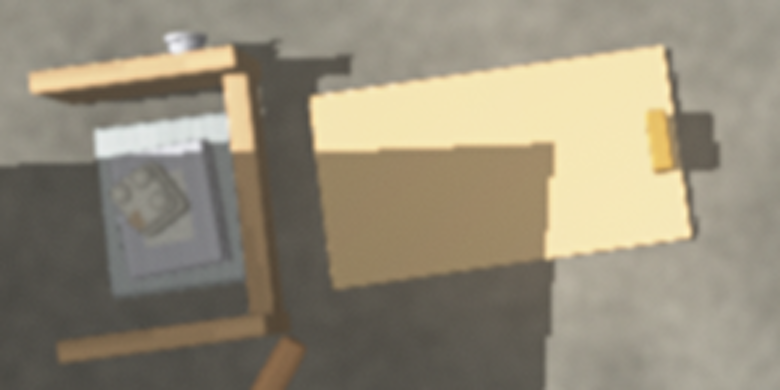

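View pics/side1.png

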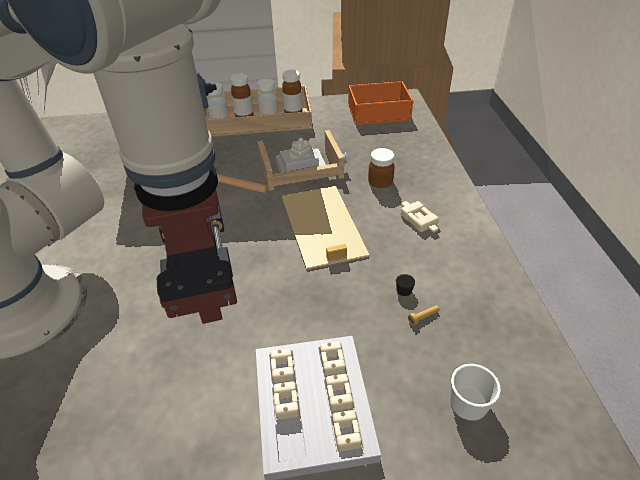

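The board is out flat past the bar, with tail corners in the crop at (310,95) and (333,290) clear of the bar edge at about (270,200). The stack is still standing behind the bar. Now the first cast.

```bash
cat >> h.py <<'E'
def casts(im):  # cream blobs in the top picture near the mould -> list of pixel centres
    h=cv2.cvtColor(im,cv2.COLOR_RGB2HSV); m=cv2.inRange(h,(15,28,190),(35,255,255)); m[:215]=0;m[330:]=0;m[:,:400]=0;m[:,560:]=0
    m=cv2.morphologyEx(m,cv2.MORPH_CLOSE,np.ones((3,3)))
    return [cv2.minAreaRect(c) for c in cv2.findContours(m,cv2.RETR_EXTERNAL,cv2.CHAIN_APPROX_NONE)[0] if cv2.contourArea(c)>150]
c1=lambda *p:onz("top",un(p,100,180,3),.006)[:2]
TA,FA,FB,TB=[c1(*p) for p in[(310,95),(665,46),(693,237),(333,290)]]
e=(FA+FB-TA-TB);BX=e/np.hypot(*e);BY=np.array([-BX[1],BX[0]]);BC=(TA+FA+FB+TB)/4
SLOT=[(-78,-32),(-78,32),(-20,-32),(-20,32),(38,-32)]
CAST=np.array([[.4700,-.2022],[.4718,-.2621],[.5500,-.2000],[.5517,-.2598],[.5534,-.3195]])
def pick(p,phi=.028,z=.0262,lift=.13):
    o=ori([*p,.1],phi); robot.command_gripper(.68,25); robot.move_ptp([*p,lift],o)
    robot.movel([*p,.05],speed=.15); c=robot.movel([*p,z],speed=.04,contact_N=8)
    z1=robot.read_state()["position"][2]; robot.command_gripper(0,25); robot.movel([*p,lift],speed=.12)
    s=robot.read_state(); print("pick",c,z1,s["gripper_width"]*88,s["gripper_force"]); return z1
def place(k,z1):
    p=BC+BX*SLOT[k][0]/1e3+BY*SLOT[k][1]/1e3; o=ori([*p,.1],np.arctan2(BY[1],BY[0]))
    robot.move_ptp([*p,.13],o); robot.movel([*p,z1+.004],speed=.15)
    s0=robot.read_state(); c=robot.movel([*p,z1-.0095],speed=.02,contact_N=3)
    s=robot.read_state(); print("place",k,c,s0["gripper_width"]*88,s["position"],"expected z",z1-.008)
    robot.command_gripper(.57); robot.movel([*p,.15],speed=.12)
E
python3 - <<'E'
from h import *
np.set_printoptions(precision=4,suppress=True)
print(BC,np.arctan2(BX[1],BX[0]),np.arctan2(d[1],d[0]),np.hypot(*e)/2,np.hypot(*(FA-FB)),"tail past bar",(((TA+TB)/2)-BAR)@d)
for im in("top0","top1"): print([np.round(r[0],1) for r in casts(cv2.imread(f"pics/{im}.png")[:,:,::-1])])
z=pick(CAST[0]); place(0,z); im=snap("top2"); snap("side2","side")
print([np.round(r[0],1) for r in casts(im)],robot.read_state()["t"])
E
```

```text
[0.5778 0.1513] -1.4296362030587522 -1.4293235403027391 0.24006084477308245 0.12938587641827964 tail past bar 0.03988280924215467
[array([447.5, 289. ]), array([478.5, 288. ]), array([445. , 247.5]), array([476. , 246.5]), array([506.5, 245.5])]
[array([447.5, 289. ]), array([478.5, 288. ]), array([445. , 247.5]), array([476. , 246.5]), array([506.5, 245.5])]
pick False 0.026246163966400005 33.411733801947264 24.999969662167132
place 0 True 33.54788641289324 [0.535  0.224  0.0184] expected z 0.018246163966400004
[array([478.9, 287.8])] 27.3833
```

View pics/side2.png

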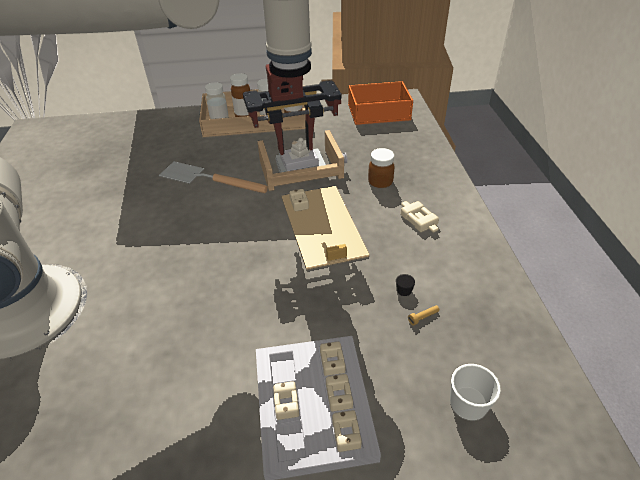

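The first cast lies flat at the tail of the board (side view (299,200)), and the other four are in place. I'll go on with the rest, checking from the lit parking pose before each pick.

```bash
cat > run.py <<'E'
import sys
from h import *
BASE=np.array([[447.5,289],[478.5,288],[445,247.5],[476,246.5],[506.5,245.5]])
def check(rest):
    robot.move_ptp([.40,-.25,.25],ori([.40,-.25,.25],-1.43)); c=np.array([r[0] for r in casts(snap("chk"))])
    bad=[k for k in rest if len(c)==0 or np.min(np.hypot(*(c-BASE[k]).T))>1.2]
    if bad: print("moved",bad,c.round(1)); 
    return bad
todo=[int(a) for a in sys.argv[1:]]
while todo:
    if check(todo): break
    k=todo.pop(0); z=pick(CAST[k]); place(k,z)
    w=robot.read_state(); print("t",w["t"])
E
python3 run.py 1 2 3 4
```

```text
pick False 0.02623009516099957 33.49943976474328 24.999855762115715
place 1 True 34.16880741801472 [0.59836521 0.23302752 0.01839555] expected z 0.01823009516099957
t 38.875
pick False 0.02623495218274091 34.22072760836383 24.99998727813363
place 2 True 33.80500693925068 [0.54314614 0.1665803  0.01833875] expected z 0.01823495218274091
t 49.8583
pick False 0.026210677532965236 33.23976914328397 24.99993326026015
place 3 True 33.910138377343756 [0.60652    0.17560525 0.01838919] expected z 0.018210677532965236
t 60.8917
pick False 0.026206664853341593 34.051050380254246 24.99994022771716
place 4 True 33.962435049414964 [0.55132264 0.10918739 0.01831692] expected z 0.018206664853341593
t 72.0417
```

```bash
python3 - <<'E'
from h import *
robot.move_ptp([.40,-.25,.25],ori([.40,-.25,.25],-1.43)); robot.dwell(1)
im=snap("top9")[:,:,::-1]; snap("side9","side")
cv2.imwrite("pics/top9c.png",cv2.resize(im[180:325,100:560],None,fx=1.7,fy=1.7,interpolation=cv2.INTER_CUBIC))
E
```

```text
(no output)
```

View pics/top9c.png

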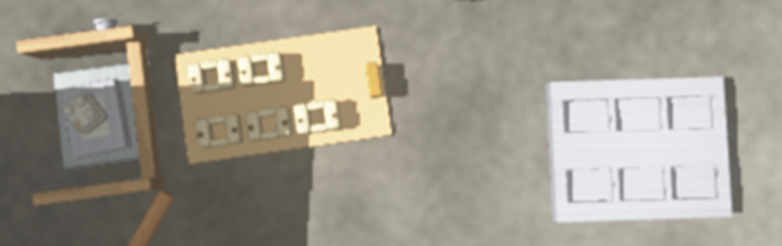

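View pics/side9.png

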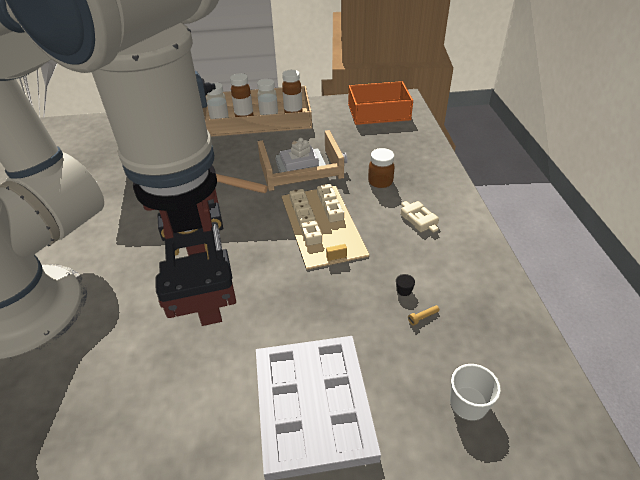

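The pictures show all five casts flat on the board (crop (210,74), (261,68), (218,131), (268,124), (316,117)). The mould is empty, the stack is standing behind the bar, and the bystanders haven't moved.

```bash
python3 -c "
from plant import robot
print(robot.hand_in())"
```

```text
the job is handed in; nothing more can be done
None
```

The job is handed in: the board is drawn out with its tail about 32 mm past the bar, the stack is standing behind the bar, and all five castings lie flat side by side on the board.

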